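# Find the full supply tin by its weight

### The arm

A 6-joint arm with a two-finger parallel gripper is mounted at the origin on the work surface. World frame = base frame: x ahead of the robot, y to its left, z up, the work surface at z = 0. Lengths are in mm, angles in degrees, forces in N, time in s.
With the tool pointing down it reaches from about 300 to 750 mm from the base axis. Payload 8.5 kg.
Tool frame: the origin (TCP) lies between the finger pads; the fingertips stand 19 mm ahead of it and the grasp point (between the pads) is the TCP (bot.tip_extent is the distance from the TCP to the fingertips, in mm); z points along the fingers, y is the line along which they close (so a half turn about z gives the same grasp; the last joint's range is limited). The gripper opens to 88 mm and grips with 3 to 60 N. Pads are 18 mm wide; open, the fingers measure 123 mm over their backs; the gripper's body (75 mm by 187 mm) begins 45 mm behind the grasp point.
Start: joints at [64.441, 21.807, 74.336, -0, 83.858, -12.336], TCP at [125.809, 535.4, 257.748] pointing down, gripper open.
Joint ranges: [-178.18, 178.18], [-50.72, 133.34], [12.68, 142.11], [-81.47, 261.47], [9.98, 163.14], [-165.26, 165.26]. Speed limits (degrees/s): [136.94, 136.94, 180, 180, 180, 180].

### API

Orientations are given as [roll, pitch, yaw] about the fixed x, y, z axes, in that order (R = Rz(yaw) Ry(pitch) Rx(roll)).
In Python, from bench import bot gives the robot as it stands.
- The arm moves only by the shell command python3 -m jog 'ROWS' [FORCE]. ROWS is JSON, a list of rows, each an object of numbers: "tx", "ty", "tz": the shift along the tool's x, y, z scaled (see below); "rx", "ry", "rz": the turn, a rotation vector about the tool's x, y, z scaled (see below); "claw": the opening, from 0 (shut) to 1 (fully open). A call has 1 to 10 rows; each row is the pose to reach, as a shift and turn from the pose commanded when the call began, along the tool's axes at that moment, turning the shorter way round; what a row does not reach only later rows make up. The controller multiplies each number of a shift by 0.15 m and each number of a turn by 180 degrees. A row lasts 1/8 s, in which the tool goes at most 62.5 mm and 10.7 degrees, less where a joint would pass 70% of its speed; a pose out of reach is approached as far as the arm can. A call with a number of a shift or a turn outside -1 to 1 is refused whole. A call with a gripper value outside its range is refused whole. The fingers move at their own pace and stop on an object; FORCE is the grip in N (left out, the last holds). Time passes only in rows, so rows that repeat a pose let the fingers close. It gives the time, the measured TCP pose, the force, the opening and the grip force at its end, in the units of the state.
- bot.observe(): the state, without advancing time (a new reading comes with each control period).
- bot.capture(name): name is "side" or "top"; returns a dict with "image" (400x640x3 uint8, blue, green, red), "intrinsics" (3x3 intrinsics, pixels), "distortion" ([k1, k2, p1, p2, k3] as OpenCV has them; the pictures are not rectified), "R" (3x3) and "t" (3): a world point X has camera coordinates R X + t. Camera axes: x right, y down, z forward; pixel columns grow to the right and rows downward; lengths in mm; the calibration is good to about 2 mm. A picture is of the moment at which its call begins. There is no depth.
- bot.job_done(): hands the job in; it is judged then, once.
Trained networks look in the newest picture that a camera, given by its name, has taken for a name from the list of things; names that differ only in an ending like _2 or _b are one class to them, and where a whole thing is asked for, a point or a joint stands for the part that bears it (a point fixed in the world has none). Each returns a list of dicts, best first, with "score" (0 to 1); they miss things now and then, are a little off and sometimes report something else, mostly with a low value. They report only what shows in the picture. A call takes as long as a camera call. They do not tell look-alikes from the thing itself.
- bot.silhouettes(camera, thing): "mask" (400x640 bool, what is visible of it) and "box" ([left, top, right, bottom] in pixels, round what is visible of it).
The state is a dict: "time": time; "joints": joint angles; "qvel": joint speeds; "effort": joint torques, N m; "eef_pos": TCP position; "ee_rot": TCP orientation; "force": force on the tool from outside, world axes, zero at the start; "ft_torque": the same for the moment, N m; "finger_gap": finger opening in mm; "grip_force": force on a finger pad.
Only numpy, scipy, OpenCV 4.12 (cv2) and the standard library are available. Lean on these libraries where they do the work, as an engineer would, in place of code of your own. Each camera call takes 0.05 s, during which the arm holds its last target. There are 200 camera calls.

### The job

Take the long pencil case off the three closed tins and lay it flat on the grey desk mat. Then heft the tins one at a time, from the robot's own left to its right: lift each straight up, well clear of the tray, for about a second, and stand it back in its place before going on to the next. Finish with the heaviest tin in the gripper, held still and upright at least 10 cm above the desk, the other two standing in the tray and the other desk things left alone; the program ends while still holding the tin.

Things in the scene. Friction and masses are not known exactly. Their poses are not given: they have to be found in the camera images.
- tray: low open wooden tray, fixed, 100 x 296 mm (own x, y), 22 mm tall, walls and floor 4 mm; two dividers make three compartments centred at own y = +97.5 mm (robot's left), 0 and -97.5 mm. Origin: centre of its underside, on the desk; turned up to 0.3 rad from the robot's axes. In each compartment stands one tin, up to 10 mm off its centre, on the floor 4 mm above the desk
- tin_a: one of three outwardly identical closed round metal tins, 62 mm in diameter, 85 mm tall, straight-sided (lid flush with the body, stays on). Origin: centre of its underside, z up. Weighs 0.2 to 0.7 kg; the heaviest of the three is at least 0.14 kg heavier than either other, may be any of them and stand anywhere. A grip of 30 to 60 N holds it unharmed.
- tin_b: one of three outwardly identical closed round metal tins, 62 mm in diameter, 85 mm tall, straight-sided (lid flush with the body, stays on). Origin: centre of its underside, z up. Weighs 0.2 to 0.7 kg; the heaviest of the three is at least 0.14 kg heavier than either other, may be any of them and stand anywhere. A grip of 30 to 60 N holds it unharmed.
- tin_c: one of three outwardly identical closed round metal tins, 62 mm in diameter, 85 mm tall, straight-sided (lid flush with the body, stays on). Origin: centre of its underside, z up. Weighs 0.2 to 0.7 kg; the heaviest of the three is at least 0.14 kg heavier than either other, may be any of them and stand anywhere. A grip of 30 to 60 N holds it unharmed.
- case: a hard grey pencil case, a closed box with rounded edges, 50 x 230 x 40 mm (own x, y, z), 0.16 kg. Origin: centre of its underside. It starts lying across the lids of all three tins, 89 mm above the desk, long side roughly along the tray's
- mat: a thin grey fabric desk mat, fixed, 160 x 250 mm (own x, y) and 3 mm thick, at the robot's right of the tray. Origin: centre of its underside, on the desk top
- stapler: a black desk stapler, 130 x 36 x 50 mm; loose, stands on the desk, to be left alone. Origin: centre of its underside
- notes: a block of white note paper, 76 x 76 x 22 mm; loose, stands on the desk, to be left alone. Origin: centre of its underside
- tape: a black tape dispenser, 130 x 55 x 72 mm; loose, stands on the desk, to be left alone. Origin: centre of its underside
- sharpener: a small white pencil sharpener, 55 x 40 x 32 mm; loose, stands on the desk, to be left alone. Origin: centre of its underside
- mouse: a black computer mouse, 105 x 60 x 30 mm; loose, stands on the desk, to be left alone. Origin: centre of its underside
- mug: a white mug, 95 mm tall and 80 mm across, with a handle at its own +y; loose, stands on the desk, to be left alone. Origin: centre of its underside
- pencup: a dark round pen cup, 72 mm across and 95 mm tall, pens reaching to 150 mm; loose, stands on the desk, to be left alone. Origin: centre of its underside
Things that resemble listed ones, but are neither listed nor needed, are in the scene too. What is shaped like the tin_a but orange or turquoise is not meant.

How it is judged (in metres and radians):
On the way, in this order (a step that is already met when the one before it is completed fails the run):
1. the pencil case lies flat and released on the desk mat (x of case in the frame of mat between -0.08 and 0.08 m and y of case in the frame of mat between -0.125 and 0.125 m and height (world z) of case between -0.005 and 0.008 m and angle between case's own z axis and vertical below 0.1 rad and contact force between the fingers and case below 0.1 N and linear speed of case below 0.03 m/s), for 0.2 s.
2. the left tin is lifted clear of the tray over its place, the others standing (((y of tin_a in the frame of tray between 0.05 and 0.15 m and x of tin_a in the frame of tray between -0.06 and 0.06 m and height (world z) of tin_a above 0.03 m and contact force between the fingers and tin_a above 0.5 N and height (world z) of each of tin_b, tin_c below 0.012 m) or (y of tin_b in the frame of tray between 0.05 and 0.15 m and x of tin_b in the frame of tray between -0.06 and 0.06 m and height (world z) of tin_b above 0.03 m and contact force between the fingers and tin_b above 0.5 N and height (world z) of each of tin_a, tin_c below 0.012 m) or (y of tin_c in the frame of tray between 0.05 and 0.15 m and x of tin_c in the frame of tray between -0.06 and 0.06 m and height (world z) of tin_c above 0.03 m and contact force between the fingers and tin_c above 0.5 N and height (world z) of each of tin_a, tin_b below 0.012 m))), for 0.3 s.
3. the middle tin is lifted clear of the tray over its place, the others standing (((y of tin_a in the frame of tray between -0.046 and 0.046 m and x of tin_a in the frame of tray between -0.06 and 0.06 m and height (world z) of tin_a above 0.03 m and contact force between the fingers and tin_a above 0.5 N and height (world z) of each of tin_b, tin_c below 0.012 m) or (y of tin_b in the frame of tray between -0.046 and 0.046 m and x of tin_b in the frame of tray between -0.06 and 0.06 m and height (world z) of tin_b above 0.03 m and contact force between the fingers and tin_b above 0.5 N and height (world z) of each of tin_a, tin_c below 0.012 m) or (y of tin_c in the frame of tray between -0.046 and 0.046 m and x of tin_c in the frame of tray between -0.06 and 0.06 m and height (world z) of tin_c above 0.03 m and contact force between the fingers and tin_c above 0.5 N and height (world z) of each of tin_a, tin_b below 0.012 m))), for 0.3 s.
4. the right tin is lifted clear of the tray over its place, the others standing (((y of tin_a in the frame of tray between -0.15 and -0.05 m and x of tin_a in the frame of tray between -0.06 and 0.06 m and height (world z) of tin_a above 0.03 m and contact force between the fingers and tin_a above 0.5 N and height (world z) of each of tin_b, tin_c below 0.012 m) or (y of tin_b in the frame of tray between -0.15 and -0.05 m and x of tin_b in the frame of tray between -0.06 and 0.06 m and height (world z) of tin_b above 0.03 m and contact force between the fingers and tin_b above 0.5 N and height (world z) of each of tin_a, tin_c below 0.012 m) or (y of tin_c in the frame of tray between -0.15 and -0.05 m and x of tin_c in the frame of tray between -0.06 and 0.06 m and height (world z) of tin_c above 0.03 m and contact force between the fingers and tin_c above 0.5 N and height (world z) of each of tin_a, tin_b below 0.012 m))), for 0.3 s.
At the end, for the whole second after the job is handed in: The heaviest tin is held by the fingers alone, its underside over 80 mm above the desk, within 0.3 rad of upright, under 0.03 m/s; the two lighter tins (each under 4.7 N on the tray) stand upright on the tray floor; the case lies flat, released, its centre over the mat (((height (world z) of tin_a above 0.08 m and angle between tin_a's own z axis and vertical below 0.3 rad and linear speed of tin_a below 0.03 m/s and contact force between the fingers and tin_a above 2 N and (contact force between tin_a and tray below 0.1 N and contact force between tin_a and tin_b below 0.1 N and contact force between tin_a and tin_c below 0.1 N and contact force between tin_a and mug below 0.1 N and contact force between tin_a and pencup below 0.1 N) and (x of tin_b in the frame of tray between -0.05 and 0.05 m and y of tin_b in the frame of tray between -0.148 and 0.148 m and height (world z) of each of tin_b, tin_c below 0.009 m and angle between each of tin_b, tin_c's own z axis and vertical below 0.1 rad and contact force between the fingers and tin_b below 0.1 N and contact force between each of tin_b, tin_c and tray below 4.7 N and x of tin_c in the frame of tray between -0.05 and 0.05 m and y of tin_c in the frame of tray between -0.148 and 0.148 m and contact force between the fingers and tin_c below 0.1 N)) or (height (world z) of tin_b above 0.08 m and angle between tin_b's own z axis and vertical below 0.3 rad and linear speed of tin_b below 0.03 m/s and contact force between the fingers and tin_b above 2 N and (contact force between tin_b and tray below 0.1 N and contact force between tin_b and tin_a below 0.1 N and contact force between tin_b and tin_c below 0.1 N and contact force between tin_b and mug below 0.1 N and contact force between tin_b and pencup below 0.1 N) and (x of tin_a in the frame of tray between -0.05 and 0.05 m and y of tin_a in the frame of tray between -0.148 and 0.148 m and height (world z) of each of tin_a, tin_c below 0.009 m and angle between each of tin_a, tin_c's own z axis and vertical below 0.1 rad and contact force between the fingers and tin_a below 0.1 N and contact force between each of tin_a, tin_c and tray below 4.7 N and x of tin_c in the frame of tray between -0.05 and 0.05 m and y of tin_c in the frame of tray between -0.148 and 0.148 m and contact force between the fingers and tin_c below 0.1 N)) or (height (world z) of tin_c above 0.08 m and angle between tin_c's own z axis and vertical below 0.3 rad and linear speed of tin_c below 0.03 m/s and contact force between the fingers and tin_c above 2 N and (contact force between tin_c and tray below 0.1 N and contact force between tin_c and tin_a below 0.1 N and contact force between tin_c and tin_b below 0.1 N and contact force between tin_c and mug below 0.1 N and contact force between tin_c and pencup below 0.1 N) and (x of tin_a in the frame of tray between -0.05 and 0.05 m and y of tin_a in the frame of tray between -0.148 and 0.148 m and height (world z) of each of tin_a, tin_b below 0.009 m and angle between each of tin_a, tin_b's own z axis and vertical below 0.1 rad and contact force between the fingers and tin_a below 0.1 N and contact force between each of tin_a, tin_b and tray below 4.7 N and x of tin_b in the frame of tray between -0.05 and 0.05 m and y of tin_b in the frame of tray between -0.148 and 0.148 m and contact force between the fingers and tin_b below 0.1 N))) and x of case in the frame of mat between -0.08 and 0.08 m and y of case in the frame of mat between -0.125 and 0.125 m and height (world z) of case between -0.005 and 0.008 m and angle between case's own z axis and vertical below 0.1 rad and contact force between the fingers and case below 0.1 N); the arm keeps its last pose, push and grip.
It fails at once if one of the other desk things is pushed away (more than 40 mm) (distance of any of stapler, notes, tape, sharpener, mouse, mug, pencup from where it was at the start of the episode above 0.04 m).
It fails at once if a tin is tipped over (angle between any of tin_a, tin_b, tin_c's own z axis and vertical above 0.8 rad).
It also fails if it takes over 72 s, if anything falls off the work surface, if the arm or the gripper's body presses on something with over 40 N, if the wrist force passes 120 N, or if a joint passes its speed limit or range.

## Working session

There is one attempt and no reset: what is moved stays moved. The work goes in short steps, Python scripts to look and compute and a shell command to move; the robot and the scene stay as the last step left them, time stands still between calls to the robot, and variables do not carry over. Pictures are saved under pics/ and viewed, at most 10 in all, crops included, and the job is handed in when it is done.

```bash
mkdir -p pics; ls; python3 - <<'E'
from bench import bot
import cv2,pickle,numpy as np
s=bot.observe(); print({k:np.round(v,2).tolist() for k,v in s.items()})
d={}
for c in("side","top"):
    p=bot.capture(c); cv2.imwrite(f"pics/{c}0.png",p["image"])
    d[c]=p; print(c,np.round(p["intrinsics"],1).tolist(),np.round(p["distortion"],3),"cam at",np.round(-np.array(p["R"]).T@p["t"]))
    for n in("tin_a","case","mat","tray","mug","pencup","tape","stapler","notes","mouse","sharpener"):
        r=bot.silhouettes(c,n); d[c,n]=r
        print(n,[(round(x["score"],2),np.round(x["box"]).tolist()) for x in r])
pickle.dump(d,open("d0.pkl","wb"))
E
```

```text
pics
{'time': 0.0, 'joints': [64.44, 21.84, 74.38, -0.0, 83.86, -12.34], 'qvel': [0.06, -0.01, -0.01, -0.01, -0.05, 0.09], 'effort': [-0.0, -43.79, -22.46, 0.07, 0.04, -0.0], 'eef_pos': [125.72, 535.18, 257.15], 'ee_rot': [-179.92, -0.02, 166.78], 'force': [-0.96, -0.1, 0.08], 'ft_torque': [-0.02, -0.08, 0.0], 'grip_force': 0.0, 'finger_gap': 87.74}
side [[450.6, 0.0, 317.1], [0.0, 450.6, 194.0], [0.0, 0.0, 1.0]] [-0.13  0.    0.    0.    0.  ] cam at [482. 864. 901.]
tin_a [(0.91, [245.0, 299.0, 281.0, 341.0]), (0.87, [387.0, 333.0, 422.0, 381.0]), (0.74, [321.0, 279.0, 347.0, 316.0]), (0.62, [298.0, 318.0, 328.0, 360.0]), (0.6, [344.0, 319.0, 377.0, 364.0]), (0.57, [345.0, 269.0, 352.0, 276.0])]
case [(0.63, [321.0, 210.0, 358.0, 289.0])]
mat [(0.88, [314.0, 149.0, 364.0, 196.0])]
tray [(0.57, [305.0, 233.0, 367.0, 328.0])]
mug [(0.89, [231.0, 163.0, 269.0, 202.0])]
pencup [(0.81, [371.0, 97.0, 393.0, 135.0])]
tape [(0.59, [270.0, 256.0, 294.0, 305.0])]
stapler [(0.82, [372.0, 274.0, 402.0, 322.0])]
notes [(0.86, [378.0, 245.0, 418.0, 277.0])]
mouse [(0.74, [376.0, 242.0, 416.0, 27
[... 280 characters left out ...]
, 260.0, 180.0, 284.0]), (0.67, [156.0, 192.0, 184.0, 217.0]), (0.49, [204.0, 224.0, 218.0, 228.0]), (0.42, [269.0, 217.0, 283.0, 237.0])]
case [(0.83, [193.0, 208.0, 280.0, 232.0])]
mat [(0.83, [344.0, 184.0, 429.0, 237.0])]
tray [(0.97, [196.0, 201.0, 296.0, 244.0])]
mug [(0.87, [320.0, 109.0, 343.0, 146.0])]
pencup [(0.84, [454.0, 239.0, 490.0, 263.0]), (0.32, [195.0, 198.0, 294.0, 245.0])]
tape [(0.86, [206.0, 166.0, 250.0, 188.0])]
stapler [(0.94, [197.0, 250.0, 244.0, 277.0])]
notes [(0.66, [249.0, 254.0, 280.0, 284.0]), (0.43, [269.0, 215.0, 287.0, 235.0])]
mouse [(0.84, [385.0, 147.0, 407.0, 180.0]), (0.3, [203.0, 165.0, 249.0, 189.0])]
sharpener [(0.5, [262.0, 179.0, 280.0, 196.0])]
```

View pics/top0.png

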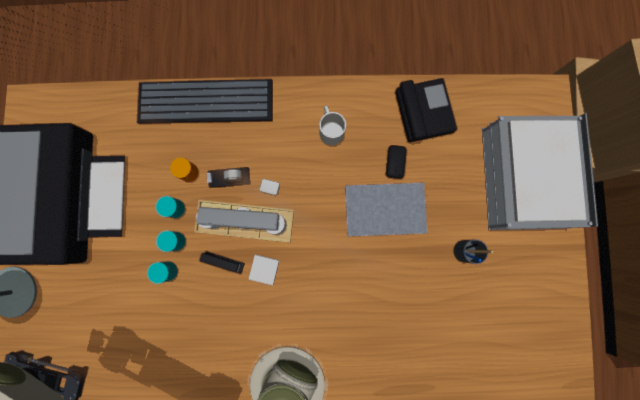

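View pics/side0.png

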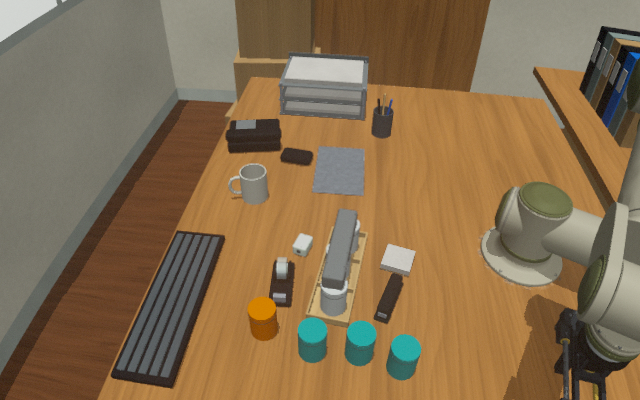

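```bash
cat > h.py <<'E'
import numpy as np,cv2
from scipy.optimize import minimize
def proj(p,X):
    return cv2.projectPoints(np.asarray(X,float).reshape(-1,1,3),cv2.Rodrigues(np.array(p["R"],float))[0],np.array(p["t"],float),np.array(p["intrinsics"],float),np.array(p["distortion"],float))[0].reshape(-1,2)
def back(p,uv,z):
    n=cv2.undistortPoints(np.asarray(uv,float).reshape(-1,1,2),np.array(p["intrinsics"],float),np.array(p["distortion"],float)).reshape(-1,2)
    R=np.array(p["R"]);c=-R.T@np.array(p["t"])
    d=np.c_[n,np.ones(len(n))]@R
    return c+d*((z-c[2])/d[:,2])[:,None]
def box(l,w,h,z0=0):
    return np.array([[a*l/2,b*w/2,z0+c*h] for a in(-1,1) for b in(-1,1) for c in(0,1)])
def cyl(d,h,z0=0):
    t=np.linspace(0,2*np.pi,40)
    return np.array([[d/2*np.cos(a),d/2*np.sin(a),z0+c*h] for a in t for c in(0,1)])
def place(M,x,y,yaw):
    c,s=np.cos(yaw),np.sin(yaw); return M@np.array([[c,s,0],[-s,c,0],[0,0,1]])+[x,y,0]
S=4
def hullmask(pts,fill=1):
    m=np.zeros((400*S,640*S),np.uint8)
    cv2.fillConvexPoly(m,cv2.convexHull(np.round((pts+.5)*S*16).astype(np.int32)),1,shift=4); return m>0
def fit(views,M,x0,hull=True,yaw=True):
    """views: list of (cam, mask); maximise mean IoU"""
    T=[]
    for p,m in views:
        k=np.kron(m.astype(np.uint8),np.ones((S,S),np.uint8))
        if hull:
            n,l,st,_=cv2.connectedComponentsWithStats(m.astype(np.uint8)); 
            uv=np.argwhere(m)[:,::-1].astype(float)
            uv=np.concatenate([uv+[a,b] for a in(-.5,.5) for b in(-.5,.5)])
            k=hullmask(uv)
        T.append((p,k>0))
    def f(x):
        a=np.array(x)*[1,1,.01] if yaw else np.r_[x,0]
        s=0
        for p,k in T:
            h=hullmask(proj(p,place(M,*a))); s+=1-(h&k).sum()/(h|k).sum()
        return s/len(T)
    x0=np.array(x0,float)
    if yaw:x0=x0*[1,1,100]
    sim=np.vstack([x0]+[x0+8*np.eye(len(x0))[i] for i in range(len(x0))])
    r=minimize(f,x0,method="Nelder-Mead",options=dict(initial_simplex=sim,xatol=.1,fatol=1e-4,maxiter=150))
    a=r.x*[1,1,.01] if yaw else r.x
    return a,1-r.fun
E
python3 - <<'E'
import pickle,numpy as np,cv2
from h import *
d=pickle.load(open("d0.pkl","rb"));T,Sd=d["top"],d["side"]
for n,M,z in(("tray",box(100,296,22),22),("mat",box(160,250,3),3),("case",box(50,230,40,89),129)):
    m=d["top",n][0]["mask"]; uv=np.argwhere(m)[:,::-1]
    X=back(T,uv,z)[:,:2].astype(np.float32); (c,wh,a)=cv2.minAreaRect(X)
    yaw=np.radians(a if wh[0]<wh[1] else a-90); yaw=(yaw+np.pi/2)%np.pi-np.pi/2
    print(n,np.round(c),np.round(wh),round(yaw,3))
    for lab,v in(("top",[(T,m)]),("side",[(Sd,d["side",n][0]["mask"])]),("both",[(T,m),(Sd,d["side",n][0]["mask"])])):
        a,q=fit(v,M,[*c,yaw]); print("  ",lab,np.round(a,3),round(q,3))
for n in("stapler","notes","tape","sharpener","mouse","mug","pencup"):
    m=d["top",n][0]["mask"]; print(n,np.round(back(T,np.argwhere(m)[:,::-1],30)[:,:2].mean(0)))
im=T["image"][140:300,140:440]; cv2.imwrite("pics/top0c.png",cv2.resize(im,None,fx=2.6,fy=2.6,interpolation=2))
E
```

```text
tray [494. 124.] [299. 103.] -0.12
   top [ 4.93092e+02  1.24683e+02 -1.15000e-01] 0.946
   side [ 4.95241e+02  1.27349e+02 -1.15000e-01] 0.937
   both [ 4.94880e+02  1.26223e+02 -1.18000e-01] 0.94
mat [ 522. -317.] [164. 249.] 0.024
   top [ 5.23185e+02 -3.16631e+02  1.70000e-02] 0.967
   side [ 5.26438e+02 -3.12873e+02  3.20000e-02] 0.954
   both [ 5.24898e+02 -3.15730e+02  2.30000e-02] 0.955
case [493. 122.] [239.  54.] -0.077
   top [ 4.94832e+02  1.25465e+02 -8.30000e-02] 0.911
   side [ 4.95379e+02  1.24821e+02 -9.60000e-02] 0.959
   both [ 4.95398e+02  1.24846e+02 -9.50000e-02] 0.932
stapler [367. 188.]
notes [344.  62.]
tape [628. 175.]
sharpener [595.  44.]
mouse [ 668. -351.]
mug [ 783. -152.]
pencup [ 389. -570.]
```

View pics/top0c.png

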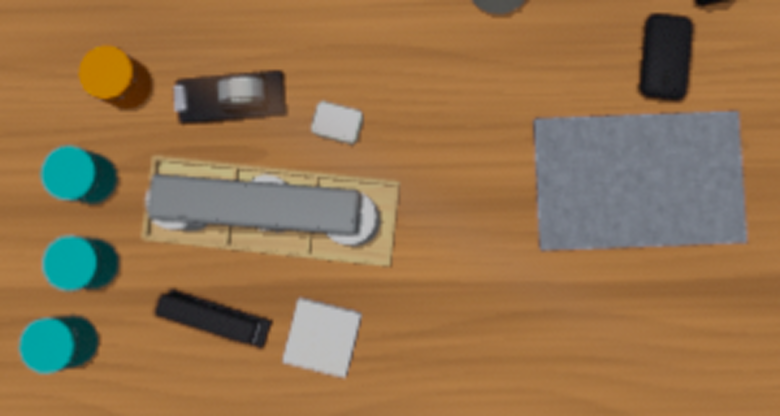

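```bash
cat > rel.py <<'E'
import sys,numpy as np
from bench import bot
from scipy.spatial.transform import Rotation as Ro
# usage: rel.py x y z yaw -> shift/turn numbers for a straight-down tool
def rel(x,y,z,yaw,s=None):
    s=s or bot.observe(); R=Ro.from_euler("xyz",s["ee_rot"],degrees=True)
    t=R.inv().apply(np.array([x,y,z])-s["eef_pos"])/150
    r=(R.inv()*Ro.from_euler("xyz",[180,0,yaw],degrees=True)).as_rotvec()/np.pi
    print("t",np.round(t,3),"r",np.round(r,4),"at",np.round(s["eef_pos"],1),np.round(s["ee_rot"],1),"F",np.round(s["force"],2),"gap",round(float(s["finger_gap"]),1),"grip",round(float(s["grip_force"]),1),"t",round(float(s["time"]),2))
if __name__=="__main__": rel(*map(float,sys.argv[1:5]))
E
python3 -m jog '[{"tx":-0.6,"ty":-0.6,"rz":0.25,"claw":1},{"tx":-1,"ty":-1,"rz":0.456,"claw":1},{"tx":-1,"ty":-1,"rz":0.456,"claw":1},{"tx":-1,"ty":-1,"rz":0.456,"claw":1},{"tx":-1,"ty":-1,"rz":0.456,"claw":1},{"tx":-1,"ty":-1,"rz":0.456,"claw":1},{"tx":-1,"ty":-1,"rz":0.456,"claw":1},{"tx":-1,"ty":-1,"rz":0.456,"claw":1},{"tx":-1,"ty":-1,"rz":0.456,"claw":1},{"tx":-1,"ty":-1,"rz":0.456,"claw":1}]' 40
python3 rel.py 495 125 200 84.8
```

```text
t [-3.022 -2.1    0.385] r [-0.     -0.      0.4554] at [125.8 535.4 257.7] [180.   -0.  166.8] F [1.12 0.26 0.13] gap 88.4 grip 0.0 t 1.2schema error: expected keys tx, ty, tz, rx, ry, rz, claw
```

```bash

python3 -m jog '[{"tx":-1,"ty":-1,"tz":0,"rx":0,"ry":0,"rz":0.456,"claw":1},{"tx":-1,"ty":-1,"tz":0,"rx":0,"ry":0,"rz":0.456,"claw":1},{"tx":-1,"ty":-1,"tz":0,"rx":0,"ry":0,"rz":0.456,"claw":1},{"tx":-1,"ty":-1,"tz":0,"rx":0,"ry":0,"rz":0.456,"claw":1},{"tx":-1,"ty":-1,"tz":0,"rx":0,"ry":0,"rz":0.456,"claw":1},{"tx":-1,"ty":-1,"tz":0,"rx":0,"ry":0,"rz":0.456,"claw":1},{"tx":-1,"ty":-1,"tz":0,"rx":0,"ry":0,"rz":0.456,"claw":1},{"tx":-1,"ty":-1,"tz":0,"rx":0,"ry":0,"rz":0.456,"claw":1},{"tx":-1,"ty":-1,"tz":0,"rx":0,"ry":0,"rz":0.456,"claw":1}]' 40
python3 rel.py 495 125 200 84.8
```

```text
time: 2.33
eef_pos: [237.5, 355.0, 257.8]
ee_rot: [180.0, -0.0, 84.8]
force: [0.1, -0.8, -0.2]
finger_gap: 88.1
grip_force: 0.0
t [-1.371  1.849  0.386] r [ 0.     -0.     -0.0002] at [237.5 355.  257.8] [180.   -0.   84.8] F [ 0.12 -0.84 -0.23] gap 88.1 grip 0.0 t 2.33
```

```bash

python3 -m jog '[{"tx":-0.7,"ty":0.93,"tz":0,"rx":0,"ry":0,"rz":0,"claw":1},{"tx":-0.7,"ty":0.93,"tz":0,"rx":0,"ry":0,"rz":0,"claw":1},{"tx":-0.7,"ty":0.93,"tz":0,"rx":0,"ry":0,"rz":0,"claw":1},{"tx":-0.7,"ty":0.93,"tz":0,"rx":0,"ry":0,"rz":0,"claw":1}]' >/dev/null
python3 -m jog '[{"tx":-0.67,"ty":0.92,"tz":0.2,"rx":0,"ry":0,"rz":0,"claw":1},{"tx":-0.67,"ty":0.92,"tz":0.386,"rx":0,"ry":0,"rz":0,"claw":1},{"tx":-0.67,"ty":0.92,"tz":0.386,"rx":0,"ry":0,"rz":0,"claw":1},{"tx":-0.67,"ty":0.92,"tz":0.386,"rx":0,"ry":0,"rz":0,"claw":1},{"tx":-0.67,"ty":0.92,"tz":0.386,"rx":0,"ry":0,"rz":0,"claw":1}]' >/dev/null
python3 rel.py 495 125 115 84.8
python3 - <<'E'
from bench import bot
import cv2
p=bot.capture("side");cv2.imwrite("pics/s1.png",cv2.resize(p["image"][130:340,230:450],None,fx=2.7,fy=2.7,interpolation=2))
E
```

```text
t [-0.005  0.006  0.567] r [-0.0001 -0.0001  0.    ] at [494.2 125.7 200.1] [-180.    -0.    84.8] F [ 0.27 -0.42  0.37] gap 88.2 grip 0.0 t 3.45
```

View pics/s1.png

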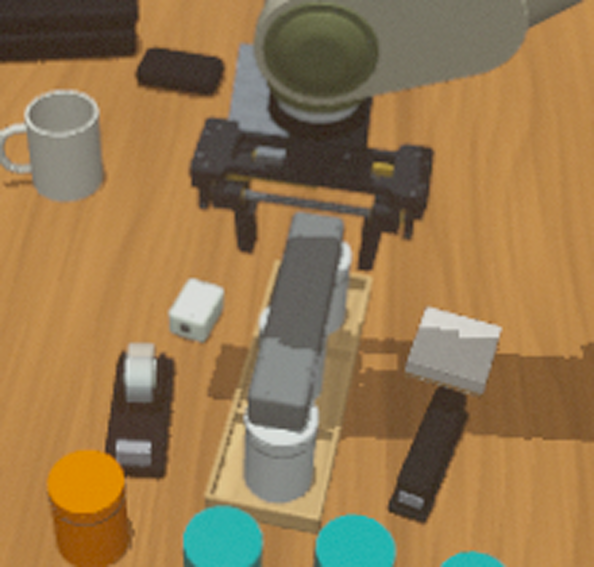

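The picture shows the open fingers (crop ~245 and ~370, y≈250) straddling the line of the case. Going down and gripping.

```bash

python3 -m jog '[{"tx":0,"ty":0,"tz":0.2,"rx":0,"ry":0,"rz":0,"claw":1},{"tx":0,"ty":0,"tz":0.4,"rx":0,"ry":0,"rz":0,"claw":1},{"tx":0,"ty":0,"tz":0.5,"rx":0,"ry":0,"rz":0,"claw":1},{"tx":0,"ty":0,"tz":0.567,"rx":0,"ry":0,"rz":0,"claw":1},{"tx":0,"ty":0,"tz":0.567,"rx":0,"ry":0,"rz":0,"claw":1}]' 30 >/dev/null
python3 -m jog '[{"tx":0,"ty":0,"tz":0,"rx":0,"ry":0,"rz":0,"claw":0.5},{"tx":0,"ty":0,"tz":0,"rx":0,"ry":0,"rz":0,"claw":0.4},{"tx":0,"ty":0,"tz":0,"rx":0,"ry":0,"rz":0,"claw":0.3},{"tx":0,"ty":0,"tz":0,"rx":0,"ry":0,"rz":0,"claw":0.2},{"tx":0,"ty":0,"tz":0,"rx":0,"ry":0,"rz":0,"claw":0.2},{"tx":0,"ty":0,"tz":0,"rx":0,"ry":0,"rz":0,"claw":0.2}]' 30
python3 -m jog '[{"tx":0,"ty":0,"tz":-0.03,"rx":0,"ry":0,"rz":0,"claw":0.2},{"tx":0,"ty":0,"tz":-0.1,"rx":0,"ry":0,"rz":0,"claw":0.2},{"tx":0,"ty":0,"tz":-0.25,"rx":0,"ry":0,"rz":0,"claw":0.2},{"tx":0,"ty":0,"tz":-0.4,"rx":0,"ry":0,"rz":0,"claw":0.2},{"tx":0,"ty":0,"tz":-0.55,"rx":0,"ry":0,"rz":0,"claw":0.2},{"tx":0,"ty":0,"tz":-0.65,"rx":0,"ry":0,"rz":0,"claw":0.2},{"tx":0,"ty":0,"tz":-0.65,"rx":0,"ry":0,"rz":0,"claw":0.2}]' 30
python3 rel.py 524 -316 200 91.3
python3 - <<'E'
from bench import bot
import cv2
p=bot.capture("side");cv2.imwrite("pics/s2.png",cv2.resize(p["image"][130:340,230:450],None,fx=2.7,fy=2.7,interpolation=2))
E
```

```text
time: 4.88
eef_pos: [495.0, 124.8, 115.0]
ee_rot: [180.0, -0.0, 84.7]
force: [0.6, -0.8, 1.2]
finger_gap: 49.6
grip_force: 30.0
time: 5.75
eef_pos: [495.1, 124.8, 213.5]
ee_rot: [179.9, -0.0, 84.7]
force: [-0.3, 0.2, -2.2]
finger_gap: 50.2
grip_force: 30.0
t [-2.908  0.463  0.091] r [ 0.0008 -0.0001 -0.0367] at [495.1 124.8 213.5] [179.9  -0.   84.7] F [-0.29  0.24 -2.2 ] gap 50.2 grip 30.0 t 5.75
```

View pics/s2.png

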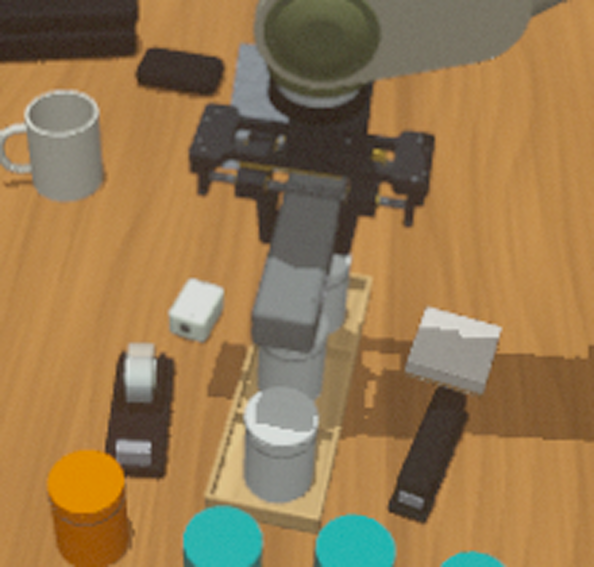

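The case hangs level, clear of the three standing tins. Carrying it to the mat.

```bash

python3 -m jog '[{"tx":-0.1,"ty":0.02,"tz":0,"rx":0,"ry":0,"rz":0,"claw":0.2},{"tx":-0.3,"ty":0.05,"tz":0,"rx":0,"ry":0,"rz":0,"claw":0.2},{"tx":-0.5,"ty":0.08,"tz":0,"rx":0,"ry":0,"rz":0,"claw":0.2},{"tx":-0.75,"ty":0.12,"tz":0,"rx":0,"ry":0,"rz":0,"claw":0.2},{"tx":-1,"ty":0.16,"tz":0,"rx":0,"ry":0,"rz":0,"claw":0.2}]' >/dev/null
python3 -m jog '[{"tx":-0.25,"ty":0.04,"tz":0,"rx":0,"ry":0,"rz":0,"claw":0.2},{"tx":-0.5,"ty":0.08,"tz":0,"rx":0,"ry":0,"rz":0,"claw":0.2},{"tx":-0.75,"ty":0.12,"tz":0,"rx":0,"ry":0,"rz":0,"claw":0.2},{"tx":-1,"ty":0.16,"tz":0,"rx":0,"ry":0,"rz":0,"claw":0.2}]' >/dev/null
python3 -m jog '[{"tx":-0.25,"ty":0.04,"tz":0,"rx":0,"ry":0,"rz":0,"claw":0.2},{"tx":-0.5,"ty":0.08,"tz":0,"rx":0,"ry":0,"rz":0,"claw":0.2},{"tx":-0.7,"ty":0.12,"tz":0.1,"rx":0,"ry":0,"rz":-0.037,"claw":0.2},{"tx":-0.85,"ty":0.14,"tz":0.3,"rx":0,"ry":0,"rz":-0.037,"claw":0.2},{"tx":-0.908,"ty":0.143,"tz":0.5,"rx":0,"ry":0,"rz":-0.037,"claw":0.2},{"tx":-0.908,"ty":0.143,"tz":0.6,"rx":0,"ry":0,"rz":-0.037,"claw":0.2},{"tx":-0.908,"ty":0.143,"tz":0.6,"rx":0,"ry":0,"rz":-0.037,"claw":0.2}]' 
python3 rel.py 524 -316 29 91.3
```

```text
time: 7.8
eef_pos: [523.1, -315.7, 121.4]
ee_rot: [-179.9, -0.1, 91.4]
force: [-0.5, -0.3, -1.5]
finger_gap: 49.9
grip_force: 30.0
t [-0.003  0.007  0.616] r [-0.0006 -0.0005  0.0003] at [ 523.1 -315.7  121.4] [-1.799e+02 -1.000e-01  9.140e+01] F [-0.46 -0.34 -1.49] gap 49.9 grip 30.0 t 7.8
```

```bash

python3 -m jog '[{"tx":0,"ty":0,"tz":0.15,"rx":0,"ry":0,"rz":0,"claw":0.2},{"tx":0,"ty":0,"tz":0.3,"rx":0,"ry":0,"rz":0,"claw":0.2},{"tx":0,"ty":0,"tz":0.45,"rx":0,"ry":0,"rz":0,"claw":0.2},{"tx":0,"ty":0,"tz":0.55,"rx":0,"ry":0,"rz":0,"claw":0.2},{"tx":0,"ty":0,"tz":0.59,"rx":0,"ry":0,"rz":0,"claw":0.2},{"tx":0,"ty":0,"tz":0.612,"rx":0,"ry":0,"rz":0,"claw":0.2},{"tx":0,"ty":0,"tz":0.612,"rx":0,"ry":0,"rz":0,"claw":0.2}]'
python3 -m jog '[{"tx":0,"ty":0,"tz":0,"rx":0,"ry":0,"rz":0,"claw":0.7},{"tx":0,"ty":0,"tz":0,"rx":0,"ry":0,"rz":0,"claw":0.9},{"tx":0,"ty":0,"tz":0,"rx":0,"ry":0,"rz":0,"claw":0.9},{"tx":0,"ty":0,"tz":0,"rx":0,"ry":0,"rz":0,"claw":0.9},{"tx":0,"ty":0,"tz":-0.2,"rx":0,"ry":0,"rz":0,"claw":1},{"tx":0,"ty":0,"tz":-0.5,"rx":0,"ry":0,"rz":0,"claw":1},{"tx":0,"ty":0,"tz":-0.8,"rx":0,"ry":0,"rz":0,"claw":1},{"tx":0,"ty":0,"tz":-0.9,"rx":0,"ry":0,"rz":0,"claw":1},{"tx":0,"ty":0,"tz":-0.95,"rx":0,"ry":0,"rz":0,"claw":1},{"tx":0,"ty":0,"tz":-0.95,"rx":0,"ry":0,"rz":0,"claw":1}]'
python3 - <<'E'
from bench import bot
import cv2,pickle,numpy as np
from h import *
d={}
for c in("side","top"):
    p=d[c]=bot.capture(c)
    for n in("tin_a","case","mat","tray"):
        r=d[c,n]=bot.silhouettes(c,n); print(c,n,[(round(x["score"],2),np.round(x["box"]).tolist()) for x in r])
cv2.imwrite("pics/s3.png",cv2.resize(d["side"]["image"][130:340,230:450],None,fx=2.7,fy=2.7,interpolation=2))
pickle.dump(d,open("d1.pkl","wb"))
T,Sd=d["top"],d["side"]
yaw=-0.117; tc=np.array([494.5,125.8])
for k in(1,0,-1):
    c0=tc+97.5*k*np.array([-np.sin(yaw),np.cos(yaw)])
    M=cyl(62,85,4)
    for cam in(T,Sd):
        nm="top" if cam is T else "side"
        uv=proj(cam,[[*c0,46]])[0]
        best=[x for x in d[nm,"tin_a"] if np.hypot((x["box"][0]+x["box"][2])/2-uv[0],(x["box"][1]+x["box"][3])/2-uv[1])<13]
        if best:
            a,q=fit([(cam,best[0]["mask"])],M,c0,yaw=False); print(k,nm,np.round(c0),np.round(a,1),round(q,3))
E
```

```text
time: 8.68
eef_pos: [523.9, -316.1, 31.0]
ee_rot: [180.0, 0.0, 91.4]
force: [-0.2, 1.0, -1.7]
finger_gap: 49.8
grip_force: 30.0
time: 9.93
eef_pos: [523.4, -315.8, 171.9]
ee_rot: [-179.9, -0.1, 91.4]
force: [0.6, 0.5, -0.4]
finger_gap: 88.0
grip_force: 0.0
side tin_a [(0.96, [244.0, 300.0, 279.0, 343.0]), (0.95, [343.0, 320.0, 380.0, 364.0]), (0.85, [327.0, 240.0, 351.0, 276.0]), (0.83, [333.0, 216.0, 358.0, 255.0]), (0.82, [320.0, 273.0, 351.0, 316.0]), (0.66, [388.0, 333.0, 422.0, 383.0]), (0.59, [298.0, 318.0, 326.0, 361.0]), (0.36, [284.0, 150.0, 314.0, 164.0])]
side case [(0.56, [331.0, 140.0, 351.0, 191.0])]
side mat [(0.63, [313.0, 148.0, 366.0, 196.0]), (0.58, [375.0, 275.0, 404.0, 325.0])]
side tray [(0.65, [306.0, 227.0, 368.0, 329.0]), (0.37, [320.0, 276.0, 345.0, 315.0])]
top tin_a [(0.8, [265.0, 214.0, 286.0, 235.0]), (0.71, [149.0, 256.0, 179.0, 281.0]), (0.7, [197.0, 208.0, 223.0, 229.0]), (0.66, [167.0, 157.0, 197.0, 183.0]), (0.64, [157.0, 195.0, 187.0, 218.0]), (0.44, [323.0, 106.0, 345.0, 145.0])]
top case [(0.66, [346.0, 205.0, 389.0, 220.0]), (0.42, [450.0, 240.0, 493.0, 262.0])]
top mat [(0.88, [346.0, 182.0, 416.0, 237.0])]
top tray [(0.77, [194.0, 200.0, 297.0, 242.0])]
1 top [506. 223.] [501.4 226.7] 0.963
1 side [506. 223.] [503.1 223.3] 0.982
0 side [494. 126.] [499.3 111.8] 0.821
-1 top [483.  29.] [480.8  25.4] 0.94
-1 side [483.  29.] [481.9  23. ] 0.832
```

View pics/s3.png

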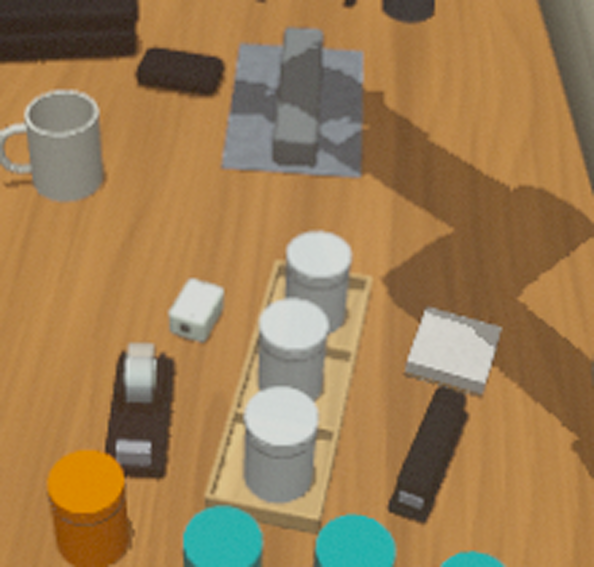

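```bash
python3 - <<'E'
import pickle,numpy as np
from h import *
d=pickle.load(open("d1.pkl","rb"));S_,T=d["side"],d["top"]
for u,v in((280,417),(294,327),(318,258)): print(np.round(back(S_,[[u/2.7+230,v/2.7+130]],89)[0],1))
# white lids by colour in the side and top pictures near each tin
for nm,P in(("side",S_),("top",T)):
    hsv=cv2.cvtColor(P["image"],cv2.COLOR_BGR2HSV); 
    for c0 in((503,223),(495,124),(482,25)):
        h=hullmask(proj(P,place(cyl(84,1,88),*c0,0))).reshape(400,4,640,4).mean((1,3))>.5
        w=((hsv[...,2]>165)&(hsv[...,1]<40)&h).astype(np.uint8)
        c=max(cv2.findContours(w,0,1)[0],key=len); (e,ax,an)=cv2.fitEllipse(cv2.convexHull(c))
        print(nm,np.round(back(P,[e],89)[0][:2],1),np.round(ax,1),int(w.sum()))
E
python3 rel.py 502.5 224.5 200 83.3
```

```text
[503.2 227.5  89. ]
[499.2 125.   89. ]
[483.1  34.2  89. ]
side [503.  225.2] [22.  27.4] 483
side [500.8 120.7] [19.3 25.5] 398
side [483.5  28.3] [17.1 23.7] 325
top [501.3 224. ] [20.1 20.7] 337
top [498.7 119.3] [20. 21.] 338
top [481.7  26.5] [20.4 20.9] 343
t [ 3.605 -0.056 -0.181] r [-0.0001 -0.      0.0448] at [ 523.7 -315.9  172.8] [-180.    -0.    91.4] F [-0.25  0.18  0.35] gap 88.2 grip 0.0 t 10.43
```

```bash

python3 -m jog '[{"tx":0.2,"ty":0,"tz":-0.1,"rx":0,"ry":0,"rz":0,"claw":1},{"tx":0.6,"ty":0,"tz":-0.18,"rx":0,"ry":0,"rz":0,"claw":1},{"tx":0.95,"ty":0,"tz":-0.18,"rx":0,"ry":0,"rz":0,"claw":1}]' >/dev/null
python3 -m jog '[{"tx":0.4,"ty":0,"tz":0,"rx":0,"ry":0,"rz":0,"claw":1},{"tx":0.7,"ty":0,"tz":0,"rx":0,"ry":0,"rz":0,"claw":1},{"tx":0.95,"ty":0,"tz":0,"rx":0,"ry":0,"rz":0,"claw":1}]' >/dev/null
python3 -m jog '[{"tx":0.4,"ty":0,"tz":0,"rx":0,"ry":0,"rz":0,"claw":1},{"tx":0.7,"ty":0,"tz":0,"rx":0,"ry":0,"rz":0,"claw":1},{"tx":0.95,"ty":0,"tz":0,"rx":0,"ry":0,"rz":0,"claw":1}]' >/dev/null
python3 -m jog '[{"tx":0.3,"ty":0,"tz":0,"rx":0,"ry":0,"rz":0,"claw":1},{"tx":0.6,"ty":-0.056,"tz":0,"rx":0,"ry":0,"rz":0.045,"claw":1},{"tx":0.755,"ty":-0.056,"tz":0,"rx":0,"ry":0,"rz":0.045,"claw":1},{"tx":0.755,"ty":-0.056,"tz":0,"rx":0,"ry":0,"rz":0.045,"claw":1},{"tx":0.755,"ty":-0.056,"tz":0,"rx":0,"ry":0,"rz":0.045,"claw":1}]' >/dev/null
python3 rel.py 502 224.5 62 83.3
```

```text
t [ 0.005 -0.004  0.92 ] r [-0.      0.0001 -0.0003] at [502.6 223.7 200. ] [-180.     0.    83.2] F [ 0.95 -0.3  -0.45] gap 88.2 grip 0.0 t 12.18
```

```bash
cat > weigh.py <<'E'
from bench import bot
import numpy as np
F=[];E=[]
for i in range(10):
    bot.capture("side"); s=bot.observe(); F.append(s["force"]); E.append(s["effort"])
print("F",np.mean(F,0).round(2),"sd",np.std(F,0).round(2),"eff",np.mean(E,0).round(2),"sd",np.std(E,0).round(2)[1:3],"gap",s["finger_gap"],"grip",s["grip_force"],"pos",np.round(s["eef_pos"],1),s["time"])
E
python3 -m jog '[{"tx":0,"ty":0,"tz":0.2,"rx":0,"ry":0,"rz":0,"claw":1},{"tx":0,"ty":0,"tz":0.45,"rx":0,"ry":0,"rz":0,"claw":1},{"tx":0,"ty":0,"tz":0.7,"rx":0,"ry":0,"rz":0,"claw":1},{"tx":0,"ty":0,"tz":0.85,"rx":0,"ry":0,"rz":0,"claw":1},{"tx":0,"ty":0,"tz":0.92,"rx":0,"ry":0,"rz":0,"claw":1},{"tx":0,"ty":0,"tz":0.92,"rx":0,"ry":0,"rz":0,"claw":1}]' 45
python3 -m jog '[{"tx":0,"ty":0,"tz":0,"rx":0,"ry":0,"rz":0,"claw":0.8},{"tx":0,"ty":0,"tz":0,"rx":0,"ry":0,"rz":0,"claw":0.7},{"tx":0,"ty":0,"tz":0,"rx":0,"ry":0,"rz":0,"claw":0.5},{"tx":0,"ty":0,"tz":0,"rx":0,"ry":0,"rz":0,"claw":0.4},{"tx":0,"ty":0,"tz":0,"rx":0,"ry":0,"rz":0,"claw":0.4},{"tx":0,"ty":0,"tz":0,"rx":0,"ry":0,"rz":0,"claw":0.4}]' 45
python3 -m jog '[{"tx":0,"ty":0,"tz":-0.05,"rx":0,"ry":0,"rz":0,"claw":0.4},{"tx":0,"ty":0,"tz":-0.15,"rx":0,"ry":0,"rz":0,"claw":0.4},{"tx":0,"ty":0,"tz":-0.3,"rx":0,"ry":0,"rz":0,"claw":0.4},{"tx":0,"ty":0,"tz":-0.4,"rx":0,"ry":0,"rz":0,"claw":0.4},{"tx":0,"ty":0,"tz":-0.4,"rx":0,"ry":0,"rz":0,"claw":0.4},{"tx":0,"ty":0,"tz":-0.4,"rx":0,"ry":0,"rz":0,"claw":0.4},{"tx":0,"ty":0,"tz":-0.4,"rx":0,"ry":0,"rz":0,"claw":0.4},{"tx":0,"ty":0,"tz":-0.4,"rx":0,"ry":0,"rz":0,"claw":0.4}]' 45
python3 weigh.py; python3 rel.py 502 224.5 62 83.3
```

```text
time: 12.92
eef_pos: [502.7, 223.8, 62.0]
ee_rot: [-180.0, 0.0, 83.2]
force: [-0.9, 0.7, 0.3]
finger_gap: 87.9
grip_force: 0.0
time: 13.68
eef_pos: [502.8, 224.5, 62.6]
ee_rot: [179.9, -0.0, 83.3]
force: [-1.4, -0.2, 6.0]
finger_gap: 61.8
grip_force: 44.9
time: 14.68
eef_pos: [502.3, 224.4, 121.5]
ee_rot: [-179.9, 0.0, 83.3]
force: [-0.3, 0.1, -2.9]
finger_gap: 61.6
grip_force: 44.8
F [ 0.07  0.22 -2.96] sd [0.49 0.2  0.42] eff [-0.000e+00 -4.811e+01 -1.897e+01  7.000e-02 -1.000e-02 -0.000e+00] sd [0.01 0.02] gap 61.67664054988015 grip 44.813139518519165 pos [502.5 224.4 122. ] 15.175
t [ 0.    -0.003  0.4  ] r [ 0.     -0.     -0.0003] at [502.5 224.4 122. ] [180.   -0.   83.3] F [ 0.29  0.49 -3.53] gap 61.7 grip 44.8 t 15.18
```

```bash

python3 -m jog '[{"tx":0,"ty":0,"tz":0.1,"rx":0,"ry":0,"rz":0,"claw":0.4},{"tx":0,"ty":0,"tz":0.2,"rx":0,"ry":0,"rz":0,"claw":0.4},{"tx":0,"ty":0,"tz":0.3,"rx":0,"ry":0,"rz":0,"claw":0.4},{"tx":0,"ty":0,"tz":0.36,"rx":0,"ry":0,"rz":0,"claw":0.4},{"tx":0,"ty":0,"tz":0.38,"rx":0,"ry":0,"rz":0,"claw":0.4},{"tx":0,"ty":0,"tz":0.395,"rx":0,"ry":0,"rz":0,"claw":0.4},{"tx":0,"ty":0,"tz":0.4,"rx":0,"ry":0,"rz":0,"claw":0.4},{"tx":0,"ty":0,"tz":0.4,"rx":0,"ry":0,"rz":0,"claw":0.4}]'
python3 -m jog '[{"tx":0,"ty":0,"tz":0,"rx":0,"ry":0,"rz":0,"claw":0.8},{"tx":0,"ty":0,"tz":0,"rx":0,"ry":0,"rz":0,"claw":1},{"tx":0,"ty":0,"tz":0,"rx":0,"ry":0,"rz":0,"claw":1},{"tx":0,"ty":0,"tz":0,"rx":0,"ry":0,"rz":0,"claw":1},{"tx":0,"ty":0,"tz":-0.2,"rx":0,"ry":0,"rz":0,"claw":1},{"tx":0,"ty":0,"tz":-0.4,"rx":0,"ry":0,"rz":0,"claw":1},{"tx":0,"ty":0,"tz":-0.6,"rx":0,"ry":0,"rz":0,"claw":1},{"tx":0,"ty":0,"tz":-0.6,"rx":0,"ry":0,"rz":0,"claw":1},{"tx":0,"ty":0,"tz":-0.6,"rx":0,"ry":0,"rz":0,"claw":1}]'
python3 weigh.py; python3 rel.py 499.7 120 62 83.3
```

```text
time: 16.18
eef_pos: [502.6, 224.5, 62.6]
ee_rot: [180.0, -0.0, 83.3]
force: [-1.2, -0.5, 0.9]
finger_gap: 62.0
grip_force: 44.9
time: 17.3
eef_pos: [502.0, 224.4, 151.1]
ee_rot: [-179.9, 0.0, 83.3]
force: [0.0, 0.1, -0.1]
finger_gap: 88.2
grip_force: 0.0
F [-0.21 -0.15 -0.06] sd [0.48 0.46 0.36] eff [ 1.000e-02 -4.593e+01 -1.929e+01  7.000e-02 -1.000e-02 -0.000e+00] sd [0.29 0.09] gap 88.26685363710988 grip 0.0 pos [502.5 224.4 151.9] 17.8
t [-0.693  0.064  0.599] r [-0.0001  0.     -0.0002] at [502.5 224.4 151.9] [-180.     0.    83.3] F [ 0.07 -0.18  0.31] gap 88.3 grip 0.0 t 17.8
```

```bash

python3 -m jog '[{"tx":-0.3,"ty":0.03,"tz":0,"rx":0,"ry":0,"rz":0,"claw":1},{"tx":-0.6,"ty":0.06,"tz":0,"rx":0,"ry":0,"rz":0,"claw":1},{"tx":-0.693,"ty":0.064,"tz":0,"rx":0,"ry":0,"rz":0,"claw":1},{"tx":-0.693,"ty":0.064,"tz":0,"rx":0,"ry":0,"rz":0,"claw":1},{"tx":-0.693,"ty":0.064,"tz":0.2,"rx":0,"ry":0,"rz":0,"claw":1},{"tx":-0.693,"ty":0.064,"tz":0.4,"rx":0,"ry":0,"rz":0,"claw":1},{"tx":-0.693,"ty":0.064,"tz":0.55,"rx":0,"ry":0,"rz":0,"claw":1},{"tx":-0.693,"ty":0.064,"tz":0.6,"rx":0,"ry":0,"rz":0,"claw":1},{"tx":-0.693,"ty":0.064,"tz":0.6,"rx":0,"ry":0,"rz":0,"claw":1}]' 45
python3 -m jog '[{"tx":0,"ty":0,"tz":0,"rx":0,"ry":0,"rz":0,"claw":0.8},{"tx":0,"ty":0,"tz":0,"rx":0,"ry":0,"rz":0,"claw":0.7},{"tx":0,"ty":0,"tz":0,"rx":0,"ry":0,"rz":0,"claw":0.5},{"tx":0,"ty":0,"tz":0,"rx":0,"ry":0,"rz":0,"claw":0.4},{"tx":0,"ty":0,"tz":0,"rx":0,"ry":0,"rz":0,"claw":0.4},{"tx":0,"ty":0,"tz":0,"rx":0,"ry":0,"rz":0,"claw":0.4}]' 45
python3 -m jog '[{"tx":0,"ty":0,"tz":-0.05,"rx":0,"ry":0,"rz":0,"claw":0.4},{"tx":0,"ty":0,"tz":-0.15,"rx":0,"ry":0,"rz":0,"claw":0.4},{"tx":0,"ty":0,"tz":-0.3,"rx":0,"ry":0,"rz":0,"claw":0.4},{"tx":0,"ty":0,"tz":-0.4,"rx":0,"ry":0,"rz":0,"claw":0.4},{"tx":0,"ty":0,"tz":-0.4,"rx":0,"ry":0,"rz":0,"claw":0.4},{"tx":0,"ty":0,"tz":-0.4,"rx":0,"ry":0,"rz":0,"claw":0.4},{"tx":0,"ty":0,"tz":-0.4,"rx":0,"ry":0,"rz":0,"claw":0.4},{"tx":0,"ty":0,"tz":-0.4,"rx":0,"ry":0,"rz":0,"claw":0.4}]' 45
python3 weigh.py; python3 rel.py 482.5 27 62 83.3
```

```text
time: 18.92
eef_pos: [499.9, 120.8, 62.1]
ee_rot: [-180.0, -0.0, 83.3]
force: [0.1, -0.1, -0.1]
finger_gap: 87.8
grip_force: 0.0
time: 19.68
eef_pos: [500.1, 120.1, 62.4]
ee_rot: [179.9, -0.0, 83.3]
force: [0.5, -0.8, 5.8]
finger_gap: 60.7
grip_force: 45.0
time: 20.68
eef_pos: [499.6, 120.1, 121.5]
ee_rot: [-179.9, 0.0, 83.3]
force: [0.4, -0.7, -2.8]
finger_gap: 60.5
grip_force: 45.0
F [-0.02  0.08 -2.77] sd [0.28 0.62 0.44] eff [-0.000e+00 -4.430e+01 -1.798e+01  7.000e-02  1.000e-02 -0.000e+00] sd [0.01 0.02] gap 60.79683601476214 grip 45.026378068650956 pos [499.8 120.1 122. ] 21.175
t [-0.63  -0.042  0.4  ] r [ 0.     -0.     -0.0003] at [499.8 120.1 122. ] [180.   -0.   83.3] F [-0.36  0.12 -3.22] gap 60.8 grip 45.0 t 21.18
```

```bash

python3 -m jog '[{"tx":0,"ty":0,"tz":0.1,"rx":0,"ry":0,"rz":0,"claw":0.4},{"tx":0,"ty":0,"tz":0.2,"rx":0,"ry":0,"rz":0,"claw":0.4},{"tx":0,"ty":0,"tz":0.3,"rx":0,"ry":0,"rz":0,"claw":0.4},{"tx":0,"ty":0,"tz":0.36,"rx":0,"ry":0,"rz":0,"claw":0.4},{"tx":0,"ty":0,"tz":0.38,"rx":0,"ry":0,"rz":0,"claw":0.4},{"tx":0,"ty":0,"tz":0.395,"rx":0,"ry":0,"rz":0,"claw":0.4},{"tx":0,"ty":0,"tz":0.4,"rx":0,"ry":0,"rz":0,"claw":0.4},{"tx":0,"ty":0,"tz":0.4,"rx":0,"ry":0,"rz":0,"claw":0.4}]'
python3 -m jog '[{"tx":0,"ty":0,"tz":0,"rx":0,"ry":0,"rz":0,"claw":0.8},{"tx":0,"ty":0,"tz":0,"rx":0,"ry":0,"rz":0,"claw":1},{"tx":0,"ty":0,"tz":0,"rx":0,"ry":0,"rz":0,"claw":1},{"tx":0,"ty":0,"tz":0,"rx":0,"ry":0,"rz":0,"claw":1},{"tx":0,"ty":0,"tz":-0.2,"rx":0,"ry":0,"rz":0,"claw":1},{"tx":0,"ty":0,"tz":-0.4,"rx":0,"ry":0,"rz":0,"claw":1},{"tx":0,"ty":0,"tz":-0.6,"rx":0,"ry":0,"rz":0,"claw":1},{"tx":0,"ty":0,"tz":-0.6,"rx":0,"ry":0,"rz":0,"claw":1},{"tx":0,"ty":0,"tz":-0.6,"rx":0,"ry":0,"rz":0,"claw":1}]'
python3 rel.py 482.5 27 62 83.3
python3 - <<'E'
from bench import bot
import cv2
p=bot.capture("side");cv2.imwrite("pics/s4.png",cv2.resize(p["image"][130:340,230:450],None,fx=2.7,fy=2.7,interpolation=2))
E
```

```text
time: 22.18
eef_pos: [500.0, 120.1, 62.5]
ee_rot: [180.0, -0.0, 83.3]
force: [-1.3, -0.5, 1.8]
finger_gap: 60.8
grip_force: 45.0
time: 23.3
eef_pos: [499.4, 120.0, 151.2]
ee_rot: [-179.9, 0.0, 83.3]
force: [-0.2, 0.1, -0.4]
finger_gap: 87.9
grip_force: 0.0
t [-0.629 -0.038  0.595] r [-0.0004  0.0001 -0.0003] at [499.4 120.  151.2] [-179.9    0.    83.3] F [-0.21  0.13 -0.39] gap 87.9 grip 0.0 t 23.3
```

View pics/s4.png

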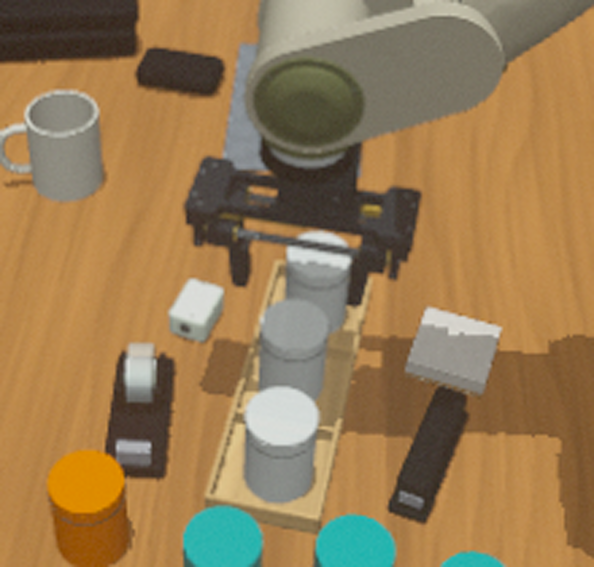

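All three tins stand upright in their places (left lid at crop 280,417; middle 294,327; right 318,258). On to the right one.

```bash

python3 -m jog '[{"tx":-0.3,"ty":-0.02,"tz":0,"rx":0,"ry":0,"rz":0,"claw":1},{"tx":-0.55,"ty":-0.04,"tz":0,"rx":0,"ry":0,"rz":0,"claw":1},{"tx":-0.63,"ty":-0.04,"tz":0,"rx":0,"ry":0,"rz":0,"claw":1},{"tx":-0.63,"ty":-0.04,"tz":0,"rx":0,"ry":0,"rz":0,"claw":1},{"tx":-0.63,"ty":-0.04,"tz":0.2,"rx":0,"ry":0,"rz":0,"claw":1},{"tx":-0.63,"ty":-0.04,"tz":0.4,"rx":0,"ry":0,"rz":0,"claw":1},{"tx":-0.63,"ty":-0.04,"tz":0.55,"rx":0,"ry":0,"rz":0,"claw":1},{"tx":-0.63,"ty":-0.04,"tz":0.6,"rx":0,"ry":0,"rz":0,"claw":1},{"tx":-0.63,"ty":-0.04,"tz":0.6,"rx":0,"ry":0,"rz":0,"claw":1}]' 45
python3 -m jog '[{"tx":0,"ty":0,"tz":0,"rx":0,"ry":0,"rz":0,"claw":0.8},{"tx":0,"ty":0,"tz":0,"rx":0,"ry":0,"rz":0,"claw":0.7},{"tx":0,"ty":0,"tz":0,"rx":0,"ry":0,"rz":0,"claw":0.5},{"tx":0,"ty":0,"tz":0,"rx":0,"ry":0,"rz":0,"claw":0.4},{"tx":0,"ty":0,"tz":0,"rx":0,"ry":0,"rz":0,"claw":0.4},{"tx":0,"ty":0,"tz":0,"rx":0,"ry":0,"rz":0,"claw":0.4}]' 45
python3 -m jog '[{"tx":0,"ty":0,"tz":-0.05,"rx":0,"ry":0,"rz":0,"claw":0.4},{"tx":0,"ty":0,"tz":-0.15,"rx":0,"ry":0,"rz":0,"claw":0.4},{"tx":0,"ty":0,"tz":-0.3,"rx":0,"ry":0,"rz":0,"claw":0.4},{"tx":0,"ty":0,"tz":-0.4,"rx":0,"ry":0,"rz":0,"claw":0.4},{"tx":0,"ty":0,"tz":-0.4,"rx":0,"ry":0,"rz":0,"claw":0.4},{"tx":0,"ty":0,"tz":-0.4,"rx":0,"ry":0,"rz":0,"claw":0.4},{"tx":0,"ty":0,"tz":-0.4,"rx":0,"ry":0,"rz":0,"claw":0.4},{"tx":0,"ty":0,"tz":-0.4,"rx":0,"ry":0,"rz":0,"claw":0.4}]' 45
python3 weigh.py
```

```text
time: 24.48
eef_pos: [482.9, 27.5, 62.0]
ee_rot: [-180.0, -0.0, 83.3]
force: [-0.4, -0.6, 0.4]
finger_gap: 88.0
grip_force: 0.0
time: 25.22
eef_pos: [483.1, 26.9, 62.5]
ee_rot: [179.9, -0.0, 83.2]
force: [0.1, 0.3, 4.9]
finger_gap: 61.2
grip_force: 45.0
time: 26.22
eef_pos: [482.5, 27.0, 121.5]
ee_rot: [-179.9, -0.0, 83.3]
force: [0.6, -0.1, -6.2]
finger_gap: 61.4
grip_force: 44.8
F [-0.04  0.3  -6.11] sd [0.54 0.44 0.4 ] eff [-0.000e+00 -4.288e+01 -1.811e+01  7.000e-02  2.000e-02  0.000e+00] sd [0.02 0.02] gap 61.45327364365897 grip 44.83743115324614 pos [482.7  26.9 122. ] 26.725
```

The right tin weighs about 0.62 kg, against 0.30 and 0.28 kg for the left and middle ones, so it is the heaviest. I'm raising it for the final hold.

```bash

python3 -m jog '[{"tx":0,"ty":0,"tz":-0.1,"rx":0,"ry":0,"rz":0,"claw":0.4},{"tx":0,"ty":0,"tz":-0.25,"rx":0,"ry":0,"rz":0,"claw":0.4},{"tx":0,"ty":0,"tz":-0.4,"rx":0,"ry":0,"rz":0,"claw":0.4},{"tx":0,"ty":0,"tz":-0.5,"rx":0,"ry":0,"rz":0,"claw":0.4},{"tx":0,"ty":0,"tz":-0.55,"rx":0,"ry":0,"rz":0,"claw":0.4},{"tx":0,"ty":0,"tz":-0.55,"rx":0,"ry":0,"rz":0,"claw":0.4},{"tx":0,"ty":0,"tz":-0.55,"rx":0,"ry":0,"rz":0,"claw":0.4},{"tx":0,"ty":0,"tz":-0.55,"rx":0,"ry":0,"rz":0,"claw":0.4},{"tx":0,"ty":0,"tz":-0.55,"rx":0,"ry":0,"rz":0,"claw":0.4},{"tx":0,"ty":0,"tz":-0.55,"rx":0,"ry":0,"rz":0,"claw":0.4}]' 45
python3 - <<'E'
from bench import bot
import cv2
p=bot.capture("side");cv2.imwrite("pics/s5.png",cv2.resize(p["image"][90:340,220:460],None,fx=2.3,fy=2.3,interpolation=2))
E
```

```text
time: 27.98
eef_pos: [482.7, 26.9, 204.4]
ee_rot: [-180.0, -0.0, 83.3]
force: [0.6, 0.2, -6.7]
finger_gap: 61.3
grip_force: 44.8
```

View pics/s5.png

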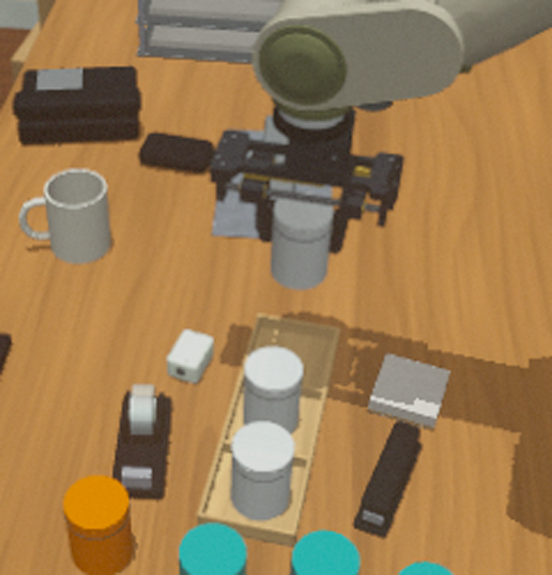

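The heavy tin is held upright (crop 300,240) and the other two stand in the tray (270,390 and 262,470). Nothing else has moved.

```bash
python3 -c "
from bench import bot
print(bot.job_done())"
```

```text
the job is handed in; nothing more can be done
None
```

Job handed in (no verdict was returned): the case lies on the mat, and the right-hand tin, the heaviest at about 0.62 kg against 0.30 (left) and 0.28 (middle), is held still and upright about 14 cm above the desk with the other two standing in the tray; as the last tin, I raised it straight from its heft into the final hold without standing it back first.

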